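# Take the measuring stack apart and put each piece away

### The job

Take the stack apart from the top down and put each of its four pieces away, lying or standing flat in the storage board whose pocket has that piece's shape and size (shaft in the small round pocket, milled block in the smaller rectangular one, ring gauge in the large round one, setup block in the larger rectangular one). Keep every piece the way up it is now, set it down without dropping it, and leave the V-block and the gauge block where they are.

Things in the scene. Friction and masses are not known exactly. Their poses are not given: they have to be found in the camera images.
- turned_shaft: Stepped steel shaft standing on its flange, top piece of the stack. 73 mm tall; flange 33 mm diameter, bottom 8 mm; above it the shaft is about 17 mm diameter, and from about 45 mm up it is thinner towards the top. Best gripped on the 17 mm part, 20 to 40 mm above the underside. About 0.14 kg. Origin: centre of its underside; z up its axis.
- milled_block: Plain aluminium block with one bevelled corner, second from the top of the stack, lying flat: 32 mm (x) by 56 mm (y) by 22 mm high (z). Grip across the 32 mm width. About 0.12 kg. Origin: centre of its underside.
- ring_gauge: Flat steel ring with a bore through it, third from the top, lying flat: 58 mm outside diameter, 18 mm high. Grip across the outside. About 0.3 kg. Origin: centre of its underside; z is its axis.
- setup_block: Dark steel setup block with many holes, bottom of the stack, lying flat: 51 mm (x) by 76 mm (y) by 25 mm high (z). Grip across the 51 mm width. About 0.62 kg. Origin: centre of its underside.
- board_shaft: Fixed light wooden storage board with a small round pocket, 4 mm deep, grey felt floor; the pocket is 10 mm larger all round than its piece. Board outside 69 x 69 mm, 7 mm high; the pocket floor is 3 mm and the rim 7 mm above the underside. Origin: centre of the underside, below the pocket's centre. Pocket 53 mm diameter: place of the turned shaft.
- board_milled: Fixed light wooden storage board with a smaller rectangular pocket, 4 mm deep, grey felt floor; the pocket is 10 mm larger all round than its piece. Board outside 68 (x) x 92 (y) mm, 7 mm high; the pocket floor is 3 mm and the rim 7 mm above the underside. Origin: centre of the underside, below the pocket's centre. Pocket 52 mm (x) by 76 mm (y): place of the milled block, its long side (y) along the pocket's long side (y), either way round.
- board_ring: Fixed light wooden storage board with a large round pocket, 4 mm deep, grey felt floor; the pocket is 10 mm larger all round than its piece. Board outside 94 x 94 mm, 7 mm high; the pocket floor is 3 mm and the rim 7 mm above the underside. Origin: centre of the underside, below the pocket's centre. Pocket 78 mm diameter: place of the ring gauge.
- board_block: Fixed light wooden storage board with a larger rectangular pocket, 4 mm deep, grey felt floor; the pocket is 10 mm larger all round than its piece. Board outside 87 (x) x 112 (y) mm, 7 mm high; the pocket floor is 3 mm and the rim 7 mm above the underside. Origin: centre of the underside, below the pocket's centre. Pocket 71 mm (x) by 96 mm (y): place of the setup block, its long side (y) along the pocket's long side (y), either way round.
- v_block: Bystander: loose steel V-block, 40 x 44 x 34 mm high, standing beyond the stack. Origin: centre of its underside.
- gauge_block: Bystander: loose thin steel gauge block, 9 x 35 x 30 mm high, standing at the far left. Origin: centre of its underside.

How it is judged (in metres and radians):
At the end, for the whole second after the job is handed in: Each piece sits in its own board's pocket: underside within 2.5 mm of the floor, within 11.5 mm (round) or 14.5 mm (rectangular) of the centre, upright within 0.1 rad, rectangular ones with long sides along the pocket's within 0.4 rad; released and at rest (horizontal distance between turned_shaft and board_shaft below 0.0115 m and z of turned_shaft in the frame of board_shaft between 0.0005 and 0.0055 m and angle between each of turned_shaft, milled_block, ring_gauge, setup_block's own z axis and vertical below 0.1 rad and linear speed of each of turned_shaft, milled_block, ring_gauge, setup_block below 0.02 m/s and contact force between each of turned_shaft, milled_block, ring_gauge, setup_block and the fingers below 0.05 N and horizontal distance between milled_block and board_milled below 0.0145 m and z of milled_block in the frame of board_milled between 0.0005 and 0.0055 m and angle between the y axis of milled_block and the y axis of board_milled, either way round below 0.4 rad and horizontal distance between ring_gauge and board_ring below 0.0115 m and z of ring_gauge in the frame of board_ring between 0.0005 and 0.0055 m and horizontal distance between setup_block and board_block below 0.0145 m and z of setup_block in the frame of board_block between 0.0005 and 0.0055 m and angle between the y axis of setup_block and the y axis of board_block, either way round below 0.4 rad); the robot touches nothing.
It fails at once if a piece of the stack tipped over (angle between any of turned_shaft, milled_block, ring_gauge, setup_block's own z axis and vertical above 0.7 rad).
It fails at once if a piece dropped: faster than 0.6 m/s while the fingers do not touch it ((linear speed of turned_shaft above 0.6 m/s and contact force between turned_shaft and the fingers below 0.05 N) or (linear speed of milled_block above 0.6 m/s and contact force between milled_block and the fingers below 0.05 N) or (linear speed of ring_gauge above 0.6 m/s and contact force between ring_gauge and the fingers below 0.05 N) or (linear speed of setup_block above 0.6 m/s and contact force between setup_block and the fingers below 0.05 N)).
It fails at once if the V-block or the gauge block pushed more than 20 mm from its place (distance of any of v_block, gauge_block from where it was at the start of the episode above 0.02 m).
It also fails if it takes over 128 s, if anything falls off the work surface, if the arm or the gripper's body presses on something with over 40 N, if the wrist force passes 120 N, or if a joint passes its speed limit or range.

### The arm

A 6-joint arm with a two-finger parallel gripper is mounted at the origin on the work surface; the furniture and walls round the work are solid. World frame = base frame: x ahead of the robot, y to its left, z up, the work surface at z = 0. Lengths are in mm, angles in rad, forces in N, time in s.
With the tool pointing down it reaches from about 325 to 850 mm from the base axis. Payload 15.5 kg.
Tool frame: the origin (TCP) lies midway between the tips of the shut fingers; the grasp point (between the pads) lies 19 mm behind it (ctrl.grip_point_offset is the distance from the TCP to the grasp point, in mm); z points along the fingers, y is the line along which they close (so a half turn about z gives the same grasp; the last joint's range is limited). The gripper opens to 91 mm and grips with 3 to 60 N. Pads are 32 mm wide; open, the fingers measure 118 mm over their backs; the gripper's body (76 mm by 178 mm) begins 60 mm behind the grasp point.
Start: joints at [1.137, 0.494, 1.345, -0, 1.302, -0.096], TCP at [207.717, 589.474, 191.915] pointing down, gripper open.
Joint ranges: [-2.91, 2.91], [-0.82, 2.16], [0.22, 2.67], [-1.22, 4.37], [0.12, 2.79], [-3.08, 3.08]. Speed limits (rad/s): [1.89, 1.89, 2.57, 3.01, 3.01, 3.01].

### API

Orientations are given as a unit quaternion [w, x, y, z].
In Python, from bench import ctrl gives the robot as it stands.
- The arm moves only by the tool carry_out, never from a script. Its argument "increments" is a list of rows, each a list of 3 entries, a list of its own where there are three numbers: the closure in counts, from 0 (fully open) to 255 (shut), then the shift along the tool's x, y, z in cm, then the turn, a rotation vector about the tool's x, y, z in rad. In form: [[gripper, [tx, ty, tz], [wx, wy, wz]], ...]. A call has 1 to 20 rows; each row is the pose to reach, as a shift and turn from the pose commanded when the call began, along the tool's axes at that moment; what a row does not reach only later rows make up. A row lasts 1/12 s, in which the tool goes at most 41.7 mm and 7.16 degrees, less where a joint would pass 70% of its speed; a pose out of reach is approached as far as the arm can. A call with a gripper value outside its range is refused whole. The fingers move at their own pace and stop on an object; "grip_force" is the grip in N (left out, the last holds). Time passes only in rows, so rows that repeat a pose let the fingers close. It gives the time, the measured TCP pose, the force, the opening and the grip force at its end, in the units of the state.
- ctrl.read_state(): the state, without advancing time (a new reading comes with each control period).
- ctrl.capture(name): name is "side" or "top"; returns a dict with "image" (420x560x3 uint8, red, green, blue), "mtx" (3x3 intrinsics, pixels), "rvec" (rotation vector, rad) and "tvec" (3), from world to camera coordinates, as OpenCV has them. Camera axes: x right, y down, z forward; pixel columns grow to the right and rows downward; lengths in mm; the calibration is good to about 2 mm. A picture is of the moment at which its call begins. There is no depth.
- ctrl.close_job(): hands the job in; it is judged then, once.
The state is a dict: "time_s": time; "joint_positions": joint angles; "qvel": joint speeds; "tau": joint torques, N m; "tool_pos": TCP position; "tool_rot": TCP orientation; "wrist_force": force on the tool from outside, world axes, zero at the start; "ft_torque": the same for the moment, N m; "grip_width": opening from 0.0 (shut) to 1.0 (fully open); "gripper_force": force on a finger pad.
Only numpy, scipy, OpenCV 4.12 (cv2) and the standard library are available. Lean on these libraries where they do the work, as an engineer would, in place of code of your own. Each camera call takes 0.05 s, during which the arm holds its last target. There are 200 camera calls.

## Working session

There is one attempt and no reset: what is moved stays moved. The work goes in short steps, Python scripts to look and compute and a tool call to move; the robot and the scene stay as the last step left them, time stands still between calls to the robot, and variables do not carry over. Pictures are saved under pics/ and viewed, at most 14 in all, crops included, and the job is handed in when it is done.

Besides the shell and the picture viewer there is one more tool, called after "Emit:" as name(argument=value, ...), one argument or row to a line, values as JSON. carry_out: Moves the arm, as the interface text tells. Its arguments: {"type":"object","properties":{"increments":{"type":"array","items":{"type":"array"}},"grip_force":{"type":"number"}},"required":["increments"]}

```bash
mkdir -p pics; ls; python3 - <<'E'
from bench import ctrl
import cv2
s=ctrl.read_state();print({k:s[k] for k in('time_s','tool_pos','tool_rot','grip_width')})
for n in('top','side'):
    c=ctrl.capture(n);cv2.imwrite(f'pics/{n}0.png',c['image'][:,:,::-1]);print(n,c['mtx'],c['rvec'],c['tvec'])
E
```

```text
pics
{'time_s': 0.0, 'tool_pos': array([207.51965011, 589.09347026, 191.31524157]), 'tool_rot': array([-1.62823100e-04,  1.68580518e-01,  9.85687681e-01, -6.14660562e-04]), 'grip_width': 0.9996300971216563}
top [[410.40181315   0.         276.73876796]
 [  0.         410.40181315 209.12064658]
 [  0.           0.           1.        ]] [ 2.12289183 -2.10254095  0.22582594] [  19.62568915  576.4169405  1189.47074733]
side [[433.82476328   0.         277.4158587 ]
 [  0.         433.82476328 201.87606647]
 [  0.           0.           1.        ]] [ 2.04477785 -0.39772838  0.26270399] [-521.37456462  175.54825598  813.06781448]
```

View pics/top0.png

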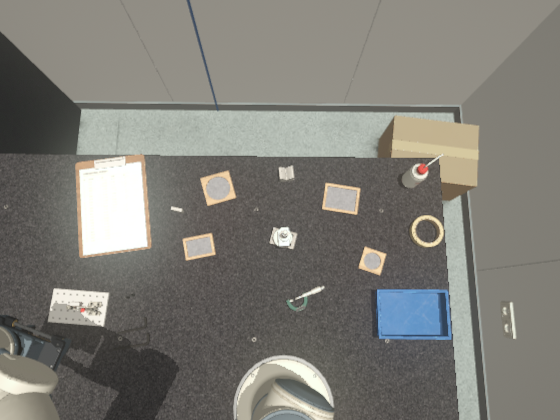

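View pics/side0.png

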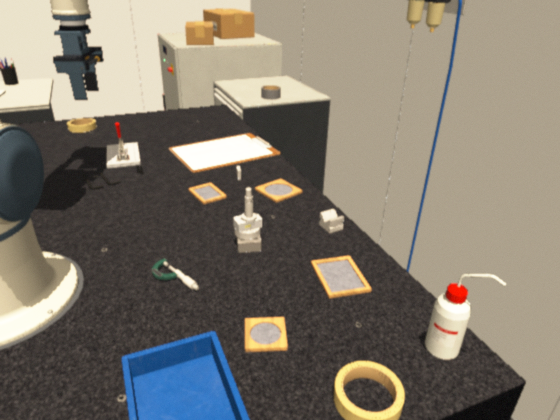

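Top view: ring board (218,188), milled board (199,247), block board (341,198) and shaft board (372,261). The stack is at (284,237), the V-block at (287,172) and the gauge block at (177,209). The side view shows all of these unobstructed.

```bash
cat > h.py <<'E'
from bench import ctrl
import cv2, numpy as np
def cast(c,uv,z):
    R=cv2.Rodrigues(np.array(c['rvec'],float))[0];t=np.array(c['tvec'],float).ravel()
    o=-R.T@t
    uv=np.atleast_2d(uv).astype(float)
    d=np.c_[uv,np.ones(len(uv))]@np.linalg.inv(c['mtx']).T@R
    return (o+d*((z-o[2])/d[:,2])[:,None])
def proj(c,p):
    return cv2.projectPoints(np.atleast_2d(p).astype(float),np.array(c['rvec'],float),np.array(c['tvec'],float),c['mtx'],None)[0][:,0]
def rects(c,mask,z,amin=15):
    """contours -> min area rect in world at height z"""
    out=[]
    for k in cv2.findContours(mask,cv2.RETR_EXTERNAL,cv2.CHAIN_APPROX_NONE)[0]:
        if cv2.contourArea(k)<amin: continue
        w=cast(c,k[:,0],z)[:,:2].astype(np.float32)
        r=cv2.minAreaRect(w); out.append((k[:,0].mean(0).round(),np.round(r[0],1),np.round(r[1],1),round(r[2],1)))
    return out
E
python3 - <<'E'
from h import *
for n in('top','side'):
    c=ctrl.capture(n);hsv=cv2.cvtColor(c['image'],cv2.COLOR_RGB2HSV)
    m=cv2.inRange(hsv,(5,80,110),(25,255,255))
    for r in rects(c,m,7,60): print(n,*r)
    if n=='top':
        cr=c['image'][155:265,230:340]
        cv2.imwrite('pics/z0.png',cv2.resize(cr,(600,600),interpolation=cv2.INTER_CUBIC)[:,:,::-1])
        for uv,z in(((284,237),73+65),((287,172),34),((177,209),30)):print(cast(c,uv,z))
    else:
        cr=c['image'][180:260,200:290]
        cv2.imwrite('pics/z1.png',cv2.resize(cr,(675,600),interpolation=cv2.INTER_CUBIC)[:,:,::-1])
E
```

```text
top [455. 188.] [ 654.8 -557.8] [ 56.4 105.5] 0.6
top [ 80. 205.] [585.3 635.8] [312.1  54.9] 5.8
top [140. 169.] [698.1 481.3] [133.6  56.6] 9.3
[[479.79487848   4.23868611 138.        ]]
[[702.56007392  -6.35289785  34.        ]]
[[579.90734242 336.08598889  30.        ]]
side [368. 393.] [ 529.3 -434.3] [101.8 106.9] 68.1
side [445. 330.] [ 718.2 -383.5] [16.6 40.9] 33.8
side [265. 334.] [ 426.9 -277. ] [79.8 72. ] 71.4
side [340. 276.] [ 624.5 -185.7] [125.   92.2] 81.2
side [207. 192.] [466.2 259.4] [ 77.7 113.9] 12.2
side [278. 189.] [654.9 208. ] [108.2 112.4] 16.3
side [221. 152.] [596.  534.5] [319.3 241.2] 8.7
side [ 81. 125.] [162.  961.5] [104.3 176.9] 0.1
side [219.  27.] [1611. 4068.] [3051.2  705.2] 70.0
side [434.  15.] [4751.2 4400.9] [4328.   266.1] 48.6
side [415.  12.] [4794.4 4818.8] [4549.8  269.8] 51.8
```

View pics/z0.png

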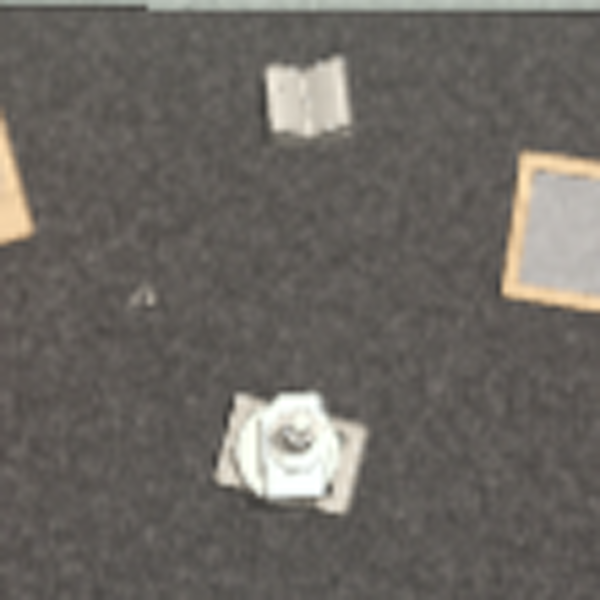

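View pics/z1.png

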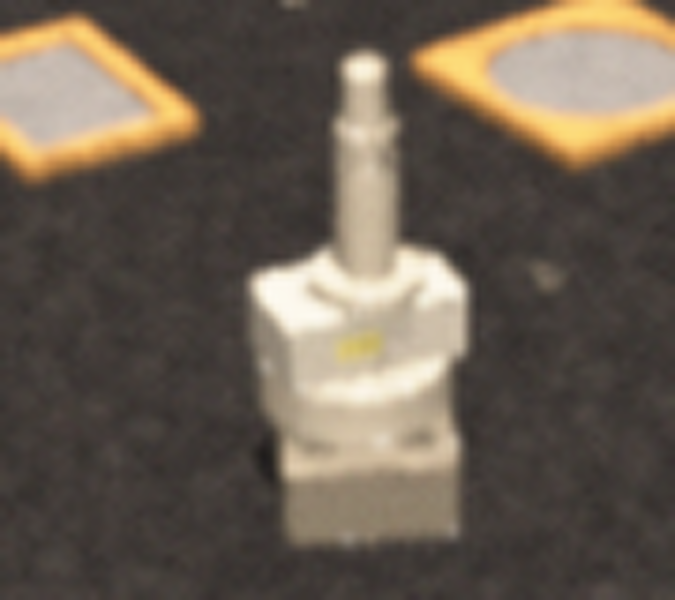

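The top crop shows the V-block at crop (308,97). The shaft tip is at (294,428), and the milled block's top is centred near (295,445) with its long side along image rows. The setup block's top has corners near (240,393), (367,428), (343,514) and (217,480). The side crop shows the stack upright, with the shaft tip at (362,68), the flange at about (365,280) and the setup block's lower edge at y≈540.

```bash
python3 - <<'E'
from h import *
c=ctrl.capture('top');s=ctrl.capture('side');hsv=cv2.cvtColor(c['image'],cv2.COLOR_RGB2HSV)
hs=cv2.cvtColor(s['image'],cv2.COLOR_RGB2HSV)
m=cv2.inRange(hsv,(4,50,120),(28,255,255))
for r in rects(c,m,7,300): print(*r)
print('side')
for r in rects(s,cv2.inRange(hs,(8,110,120),(25,255,255)),7,150): print(*r)
f=lambda p:np.array(p)/5.4545+[230-.4,155-.4]
for n,p,z in(('shaft tip',(294,428),138),('milled',[(266,394),(322,393),(325,492),(266,497)],65),('setup',[(240,393),(367,428),(343,514),(217,480)],25),('v',[(267,67),(343,57),(351,127),(274,135)],34)):
    w=cast(c,f(p),z);print(n,w.round(1)[:,:2].tolist(),w.mean(0).round(1))
    if len(w)==4:
        e=[w[(i+1)%4]-w[i] for i in range(4)];print([ (round(np.linalg.norm(x)),round(np.degrees(np.arctan2(x[1],x[0])))) for x in e])
g=lambda p:np.array(p)/7.5+[200-.4,180-.4]
for n,p,z in(('tip',(362,64),138),('shaftmid',(366,200),110)):print('side',n,cast(s,g(p),z).round(1))
# ring outline at z=43: leftmost pixel in crop ~ (235,450)
print('ringleft',cast(c,f([(234,450),(341,450)]),43).round(1))
E
```

```text
[372. 260.] [ 428.2 -272.1] [72.8 73.5] 71.6
[199. 246.] [467.3 267.3] [72.3 96. ] 11.9
[427. 231.] [ 522.4 -449.1] [101.9 101.8] 0.6
[341. 198.] [ 625.7 -180.1] [116.3  91.9] 81.1
[218. 188.] [657.  215.3] [99.1 98.3] 17.1
[112. 211.] [599.2 548.2] [315.6 225.8] 8.6
[438. 148.] [ 792.2 -490.4] [287.9 215.5] 82.8
side
[368. 393.] [ 529.4 -434.3] [101.8 105.5] 68.1
[265. 334.] [ 426.8 -277. ] [78.6 71.6] 71.2
[340. 276.] [ 624.2 -185.4] [124.4  91.4] 81.3
[207. 192.] [466.6 260.6] [ 75.4 112.3] 10.2
[278. 189.] [654.8 207.9] [106.2 109.2] 16.5
[224. 160.] [597.5 532.6] [318.3 232.7] 7.7
[ 81. 125.] [163.2 960.6] [ 99.  168.1] 1.0
[219.  27.] [1590.7 4013.2] [2932.4  684.6] 70.1
shaft tip [[490.9, 5.7]] [490.9   5.7 138. ]
milled [[520.8, 19.8], [521.7, -11.1], [466.9, -12.9], [463.9, 19.3]] [493.3   3.8  65. ]
[(31, -88), (55, -178), (32, 95), (57, 0)]
setup [[528.0, 34.3], [508.6, -38.0], [459.5, -24.4], [478.1, 46.8]] [493.5   4.7  25. ]
[(75, -105), (51, 165), (74, 75), (51, -14)]
v [[719.2, 20.6], [725.8, -23.7], [683.4, -28.4], [678.1, 16.2]] [701.6  -3.8  34. ]
[(45, -82), (43, -174), (45, 97), (41, 6)]
side tip [[ 4.943e+02 -3.000e-01  1.380e+02]]
side shaftmid [[485.6 -27.5 110. ]]
ringleft [[492.7  37.2  43. ]
 [493.3 -22.5  43. ]]
```

Every size agrees with the given ones: setup block 51x75, milled block 32x56, ring about 59, and the boards within pixel bloat. I'll move above the shaft with the closing line across the milled block.

```bash
cat >> h.py <<'E'
from scipy.spatial.transform import Rotation as Ro
def state():
    s=ctrl.read_state();q=np.array(s['tool_rot']);R=Ro.from_quat(q[[1,2,3,0]]).as_matrix()
    th=np.degrees(np.arctan2(R[1,1],R[0,1]));return s,np.array(s['tool_pos']),R,th
def plan(*wps):
    """waypoints (x,y,z,theta of closing line deg) -> shift cm, turn from present pose; tool kept down"""
    s,p,R,th=state();print('t',round(s['time_s'],1),'p',p.round(1),'th',round(th,1),'w',round(s['grip_width'],3),'f',np.round(s['wrist_force'],1),'j6',round(s['joint_positions'][5],2))
    for w in wps:
        a=np.radians(w[3]);y=[np.cos(a),np.sin(a),0];z=[0,0,-1];Rt=np.c_[np.cross(y,z),y,z]
        print(w,(R.T@(np.array(w[:3])-p)/10).round(2),Ro.from_matrix(R.T@Rt).as_rotvec().round(3))
E
python3 -c "
from h import *
plan((491,5.7,190,92))"
```

```text
t 0.3 p [207.7 589.3 191.7] th 70.6 w 1.001 f [-0.3 -0.1 -0.7] j6 -0.1
(491, 5.7, 190, 92) [-46.12 -45.63   0.19] [-0.    -0.    -0.374]
```

Emit:
carry_out(
  increments=[
    [0, [-46.1, -45.6, 0.2], [0, 0, -0.374]],
    [0, [-46.1, -45.6, 0.2], [0, 0, -0.374]],
    [0, [-46.1, -45.6, 0.2], [0, 0, -0.374]],
    [0, [-46.1, -45.6, 0.2], [0, 0, -0.374]],
    [0, [-46.1, -45.6, 0.2], [0, 0, -0.374]],
    [0, [-46.1, -45.6, 0.2], [0, 0, -0.374]],
    [0, [-46.1, -45.6, 0.2], [0, 0, -0.374]],
    [0, [-46.1, -45.6, 0.2], [0, 0, -0.374]],
    [0, [-46.1, -45.6, 0.2], [0, 0, -0.374]],
    [0, [-46.1, -45.6, 0.2], [0, 0, -0.374]],
    [0, [-46.1, -45.6, 0.2], [0, 0, -0.374]],
    [0, [-46.1, -45.6, 0.2], [0, 0, -0.374]],
    [0, [-46.1, -45.6, 0.2], [0, 0, -0.374]],
    [0, [-46.1, -45.6, 0.2], [0, 0, -0.374]],
    [0, [-46.1, -45.6, 0.2], [0, 0, -0.374]],
    [0, [-46.1, -45.6, 0.2], [0, 0, -0.374]],
    [0, [-46.1, -45.6, 0.2], [0, 0, -0.374]],
    [0, [-46.1, -45.6, 0.2], [0, 0, -0.374]],
    [0, [-46.1, -45.6, 0.2], [0, 0, -0.374]],
    [0, [-46.1, -45.6, 0.2], [0, 0, -0.374]],
  ],
  grip_force=20,
)

```text
time_s: 1.97
tool_pos: [490.4, 7.1, 189.9]
tool_rot: [-0.0, -0.018, 1.0, 0.0]
wrist_force: [0.5, -0.8, 0.6]
grip_width: 1.001
gripper_force: 0.0
```

```bash
python3 -c "
from h import *
plan((491,5.7,190,92),(491,5.7,78,92))
s=ctrl.capture('side');cv2.imwrite('pics/z2.png',cv2.resize(s['image'][140:260,180:320],(700,600),interpolation=cv2.INTER_CUBIC)[:,:,::-1])
p=state()[1];print((proj(s,[p])-[180,140])*5)
"
```

```text
t 2.0 p [490.4   7.1 189.9] th 92.1 w 1.001 f [ 0.5 -0.8  0.6] j6 -1.71
(491, 5.7, 190, 92) [-0.05 -0.14 -0.01] [ 0.    -0.     0.001]
(491, 5.7, 78, 92) [-0.06 -0.14 11.19] [ 0.    -0.     0.001]
[[322.86222937 122.46555116]]
```

View pics/z2.png

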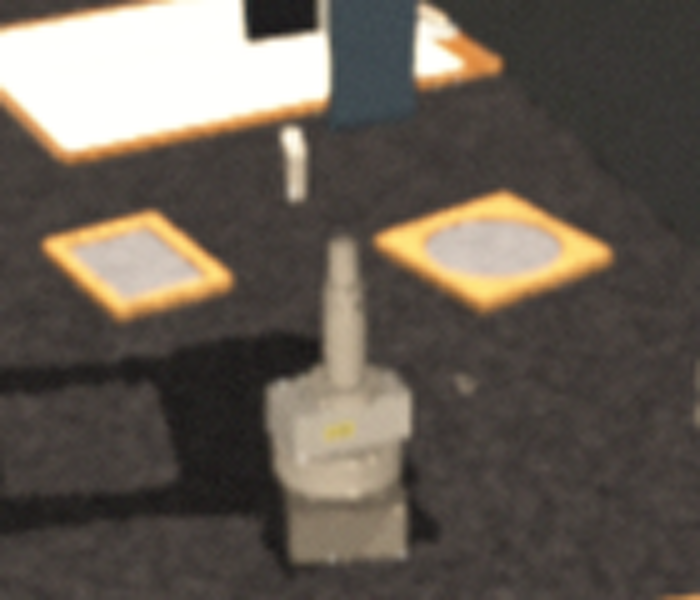

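Side crop: the fingers are above the shaft. The near finger's tip is at (372,120), the far one at (284,38) and the shaft tip at (342,240). The open tips look higher than the TCP, so I'll quantify that along with the shaft offset.

```bash
python3 -c "
from h import *
s=ctrl.capture('side');p=state()[1]
g=lambda q:(proj(s,q)-[180,140]+.4)*5
for z in(190,200,210): print(z,g([[490,7-52,z],[490,7+52,z]]).round())
print('shaft',g([[490,7,138],[490,0,138],[497,7,138],[491,6,75]]).round(), 'setup lower corner',g([[459.5,-24.4,0],[508.6,-38,0]]))
"
```

```text
190 [[367. 175.]
 [285.  79.]]
200 [[367. 152.]
 [284.  57.]]
210 [[366. 128.]
 [284.  36.]]
shaft [[326. 237.]
 [331. 244.]
 [342. 234.]
 [331. 366.]] setup lower corner [[288.52451205 558.71205396]
 [404.1158455  552.17420261]]
```

```bash
python3 -c "
from h import *
im=cv2.imread('pics/top0.png')[222:254,264:304]
im=np.clip(im.astype(float)*0.85,0,255).astype('uint8')
cv2.imwrite('pics/z3.png',cv2.resize(im,(750,600),interpolation=cv2.INTER_CUBIC))
"
```

```text
(no output)
```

View pics/z3.png

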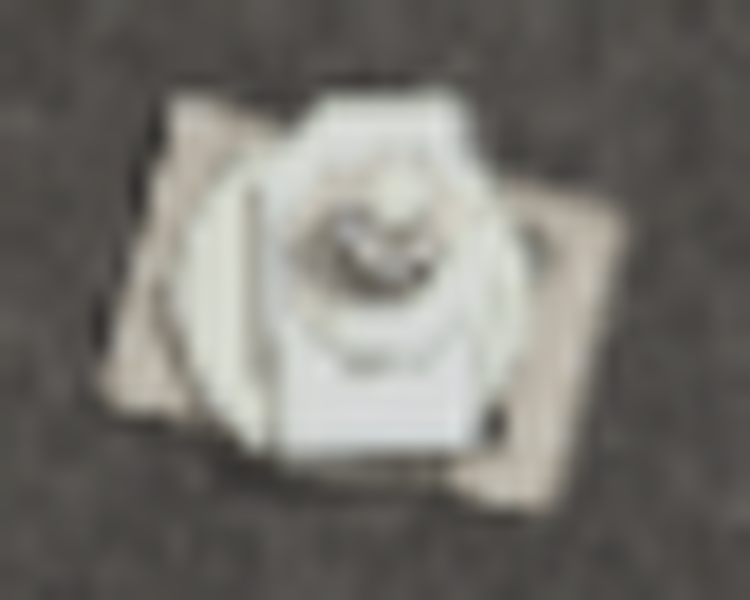

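The flange circle is centred at about (380,262), the shaft tip is bright at (395,195), the milled block is centred at about (370,273), and the ring spans columns 172–527.

```bash
python3 -c "
from h import *
c=ctrl.capture('top')
f=lambda p:np.array(p)/18.75+[264-.47,222-.47]
R=cv2.Rodrigues(np.array(c['rvec']))[0];print('cam',-R.T@np.array(c['tvec']).ravel())
for n,p,z in(('tip',(395,195),138),('flange',(380,262),73),('milled',(370,273),65),('ring',[(172,290),(527,290)],43)):print(n,cast(c,f(p),z).round(1))
"
```

```text
cam [ 316.51104891   28.54872973 1283.15550175]
tip [[494.2   2.6 138. ]]
flange [[493.5   3.5  73. ]]
milled [[492.9   4.9  65. ]]
ring [[493.   36.6  43. ]
 [493.6 -21.   43. ]]
```

```bash
python3 -c "
from h import *
plan((494.5,2,165,92),(494.5,2,78,92))
"
```

```text
t 2.1 p [490.6   7.1 190. ] th 92.1 w 0.999 f [-0.7 -0.4 -0.7] j6 -1.71
(494.5, 2, 165, 92) [-0.37 -0.52  2.5 ] [ 0.    -0.     0.002]
(494.5, 2, 78, 92) [-0.37 -0.52 11.2 ] [ 0.    -0.     0.002]
```

Emit:
carry_out(
  increments=[
    [0, [-0.4, -0.5, 0.5], [0, 0, 0]],
    [0, [-0.4, -0.5, 1.5], [0, 0, 0]],
    [0, [-0.4, -0.5, 3.0], [0, 0, 0]],
    [0, [-0.4, -0.5, 5.0], [0, 0, 0]],
    [0, [-0.4, -0.5, 7.0], [0, 0, 0]],
    [0, [-0.4, -0.5, 9.0], [0, 0, 0]],
    [0, [-0.4, -0.5, 10.5], [0, 0, 0]],
    [0, [-0.4, -0.5, 11.2], [0, 0, 0]],
    [0, [-0.4, -0.5, 11.2], [0, 0, 0]],
    [0, [-0.4, -0.5, 11.2], [0, 0, 0]],
  ],
)

```text
time_s: 2.95
tool_pos: [495.3, 1.4, 78.0]
tool_rot: [-0.0, -0.018, 1.0, 0.0]
wrist_force: [0.2, 0.6, 1.6]
grip_width: 1.0
gripper_force: 0.0
```

```bash
python3 -c "
from h import *
plan((494.5,2,78,92))
s=ctrl.capture('side');cv2.imwrite('pics/z4.png',cv2.resize(s['image'][160:260,190:310],(720,600),interpolation=cv2.INTER_CUBIC)[:,:,::-1])
"
```

```text
t 3.0 p [495.3   1.4  78. ] th 92.0 w 1.0 f [0.2 0.6 1.6] j6 -1.72
(494.5, 2, 78, 92) [0.08 0.07 0.  ] [ 0.    -0.     0.001]
```

View pics/z4.png

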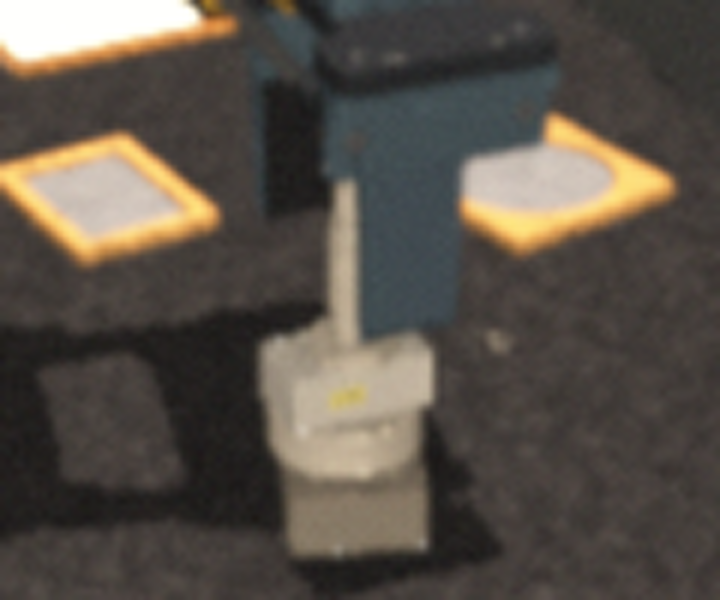

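The near finger spans x 358–460 with its tip at y≈335, and the far finger is at 263–330. The shaft sits between them, with its left edge at x≈330. I'll close.

Emit:
carry_out(
  increments=[
    [120, [0, 0.0, 0], [0, 0, 0]],
    [120, [0, 0, 0], [0, 0, 0]],
    [120, [0, 0, 0], [0, 0, 0]],
    [120, [0, 0, 0], [0, 0, 0]],
    [170, [0, 0, 0], [0, 0, 0]],
    [175, [0, 0, 0], [0, 0, 0]],
    [180, [0, 0, 0], [0, 0, 0]],
    [185, [0, 0, 0], [0, 0, 0]],
    [190, [0, 0, 0], [0, 0, 0]],
    [195, [0, 0, 0], [0, 0, 0]],
    [200, [0, 0, 0], [0, 0, 0]],
    [205, [0, 0, 0], [0, 0, 0]],
    [210, [0, 0, 0], [0, 0, 0]],
    [220, [0, 0, 0], [0, 0, 0]],
    [230, [0, 0, 0], [0, 0, 0]],
    [255, [0, 0, 0], [0, 0, 0]],
    [255, [0, 0, 0], [0, 0, 0]],
    [255, [0, 0, 0], [0, 0, 0]],
    [255, [0, 0, 0], [0, 0, 0]],
    [255, [0, 0, 0], [0, 0, 0]],
  ],
  grip_force=20,
)

```text
time_s: 4.67
tool_pos: [495.2, 1.3, 77.9]
tool_rot: [0.0, -0.018, 1.0, -0.0]
wrist_force: [-0.8, -0.8, 1.5]
grip_width: 0.161
gripper_force: 20.0
```

```bash
python3 -c "
from h import *
plan((494.5,2,110,92),(428.5,-272,110,92),(428.5,-272,25,92),(428.5,-272,16.5,92))
"
```

```text
t 4.7 p [495.2   1.3  77.9] th 92.0 w 0.161 f [-0.8 -0.8  1.5] j6 -1.72
(494.5, 2, 110, 92) [ 0.06  0.07 -3.21] [-0.  0.  0.]
(428.5, -272, 110, 92) [  7.62 -27.08  -3.2 ] [-0.  0.  0.]
(428.5, -272, 25, 92) [  7.63 -27.08   5.3 ] [-0.  0.  0.]
(428.5, -272, 16.5, 92) [  7.63 -27.08   6.15] [-0.  0.  0.]
```

Emit:
carry_out(
  increments=[
    [255, [0, 0, -0.5], [0, 0, 0]],
    [255, [0, 0, -1.5], [0, 0, 0]],
    [255, [0, 0, -3.2], [0, 0, 0]],
    [255, [0.3, -1.0, -4.0], [0, 0, 0]],
    [255, [0.8, -3.0, -4.0], [0, 0, 0]],
    [255, [1.5, -5.5, -4.0], [0, 0, 0]],
    [255, [2.3, -8.0, -4.0], [0, 0, 0]],
    [255, [3.0, -10.5, -4.0], [0, 0, 0]],
    [255, [3.7, -13.0, -4.0], [0, 0, 0]],
    [255, [4.4, -15.5, -4.0], [0, 0, 0]],
    [255, [5.1, -18.0, -4.0], [0, 0, 0]],
    [255, [5.8, -20.5, -4.0], [0, 0, 0]],
    [255, [6.5, -23.0, -4.0], [0, 0, 0]],
    [255, [7.0, -25.0, -3.5], [0, 0, 0]],
    [255, [7.4, -26.3, -2.5], [0, 0, 0]],
    [255, [7.6, -27.0, -1.0], [0, 0, 0]],
    [255, [7.6, -27.1, 1.0], [0, 0, 0]],
    [255, [7.6, -27.1, 2.5], [0, 0, 0]],
    [255, [7.6, -27.1, 3.5], [0, 0, 0]],
    [255, [7.6, -27.1, 3.5], [0, 0, 0]],
  ],
)

```text
time_s: 6.33
tool_pos: [427.5, -271.8, 41.4]
tool_rot: [-0.001, -0.017, 1.0, 0.001]
wrist_force: [-0.8, 0.0, -1.9]
grip_width: 0.165
gripper_force: 20.0
```

```bash
python3 -c "
from h import *
plan((428.5,-272,16.5,92))
s=ctrl.capture('side');cv2.imwrite('pics/z5.png',cv2.resize(s['image'][250:370,195:335],(700,600),interpolation=cv2.INTER_CUBIC)[:,:,::-1])
"
```

```text
t 6.3 p [ 427.5 -271.8   41.4] th 92.0 w 0.165 f [-0.8  0.  -1.9] j6 -2.29
(428.5, -272, 16.5, 92) [-0.1  -0.02  2.49] [ 0.002 -0.002  0.   ]
```

View pics/z5.png

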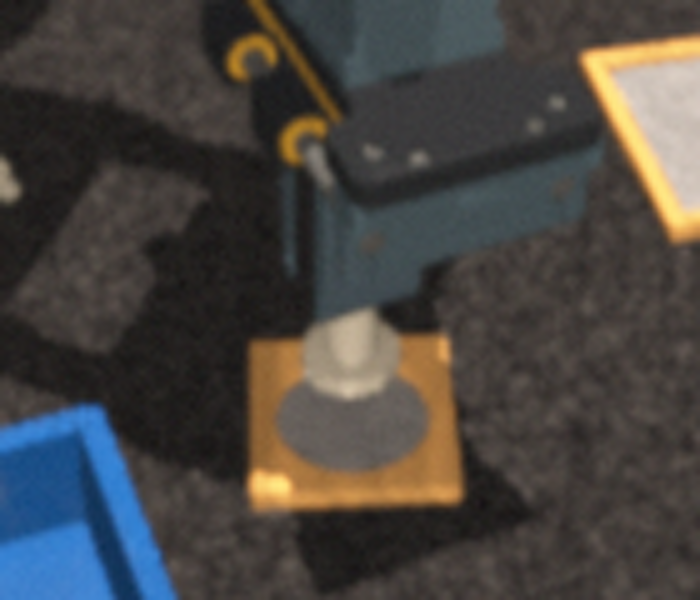

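The flange is centred at (352,360), directly above the pocket centre (352,422) given its 25 mm height. I'll lower it slowly.

Emit:
carry_out(
  increments=[
    [255, [0, 0, 0.4], [0, 0, 0]],
    [255, [0, 0, 1.0], [0, 0, 0]],
    [255, [0, 0, 1.5], [0, 0, 0]],
    [255, [0, 0, 1.9], [0, 0, 0]],
    [255, [0, 0, 2.2], [0, 0, 0]],
    [255, [0, 0, 2.3], [0, 0, 0]],
    [255, [0, 0, 2.4], [0, 0, 0]],
    [255, [0, 0, 2.45], [0, 0, 0]],
    [255, [0, 0, 2.5], [0, 0, 0]],
    [255, [0, 0, 2.5], [0, 0, 0]],
  ],
)

```text
time_s: 7.22
tool_pos: [428.7, -272.2, 18.0]
tool_rot: [0.0, -0.018, 1.0, -0.0]
wrist_force: [0.4, -0.5, -1.0]
grip_width: 0.159
gripper_force: 20.0
```

Emit:
carry_out(
  increments=[
    [255, [0, 0, 0.05], [0, 0, 0]],
    [255, [0, 0, 0.1], [0, 0, 0]],
    [255, [0, 0, 0.15], [0, 0, 0]],
    [255, [0, 0, 0.18], [0, 0, 0]],
    [255, [0, 0, 0.18], [0, 0, 0]],
    [255, [0, 0, 0.18], [0, 0, 0]],
  ],
)

```text
time_s: 7.72
tool_pos: [428.7, -272.2, 16.1]
tool_rot: [0.0, -0.018, 1.0, 0.0]
wrist_force: [-0.2, 0.2, -1.9]
grip_width: 0.159
gripper_force: 20.0
```

Emit:
carry_out(
  increments=[
    [255, [0, 0, 0.03], [0, 0, 0]],
    [255, [0, 0, 0.06], [0, 0, 0]],
    [255, [0, 0, 0.1], [0, 0, 0]],
    [255, [0, 0, 0.1], [0, 0, 0]],
    [255, [0, 0, 0.1], [0, 0, 0]],
  ],
)

```text
time_s: 8.13
tool_pos: [428.9, -272.4, 15.5]
tool_rot: [0.0, -0.018, 1.0, -0.0]
wrist_force: [-1.0, 1.0, 6.8]
grip_width: 0.164
gripper_force: 20.0
```

Contact at 6.8 N, so I'll release and lift.

Emit:
carry_out(
  increments=[
    [205, [0, 0, 0.1], [0, 0, 0]],
    [200, [0, 0, 0.1], [0, 0, 0]],
    [190, [0, 0, 0.1], [0, 0, 0]],
    [150, [0, 0, 0.1], [0, 0, 0]],
    [60, [0, 0, 0.1], [0, 0, 0]],
    [0, [0, 0, 0.1], [0, 0, 0]],
    [0, [0, 0, 0.1], [0, 0, 0]],
    [0, [0, 0, 0.1], [0, 0, 0]],
    [0, [0, 0, -1.0], [0, 0, 0]],
    [0, [0, 0, -3.0], [0, 0, 0]],
    [0, [0, 0, -6.0], [0, 0, 0]],
    [0, [0, 0, -9.0], [0, 0, 0]],
    [0, [0, 0, -12.0], [0, 0, 0]],
    [0, [0, 0, -12.0], [0, 0, 0]],
  ],
)

```text
time_s: 9.3
tool_pos: [430.8, -273.8, 140.1]
tool_rot: [0.003, -0.018, 1.0, -0.002]
wrist_force: [1.1, -0.9, 0.5]
grip_width: 0.993
gripper_force: 0.0
```

```bash
python3 -c "
from h import *
plan((493,4,120,92),(493,4,48.5,92))
c=ctrl.capture('top')['image'];a=cv2.resize(c[222:254,264:304],(400,320),interpolation=cv2.INTER_CUBIC);
s=ctrl.capture('side')['image'];b=cv2.resize(s[290:370,215:315],(400,320),interpolation=cv2.INTER_CUBIC)
cv2.imwrite('pics/z6.png',np.hstack([a,b])[:,:,::-1])
"
```

```text
t 9.3 p [ 430.8 -273.8  140.1] th 92.0 w 0.993 f [ 1.1 -0.9  0.5] j6 -2.29
(493, 4, 120, 92) [-7.19 27.55  1.92] [-0.005  0.005  0.   ]
(493, 4, 48.5, 92) [-7.15 27.59  9.06] [-0.005  0.005  0.   ]
```

View pics/z6.png

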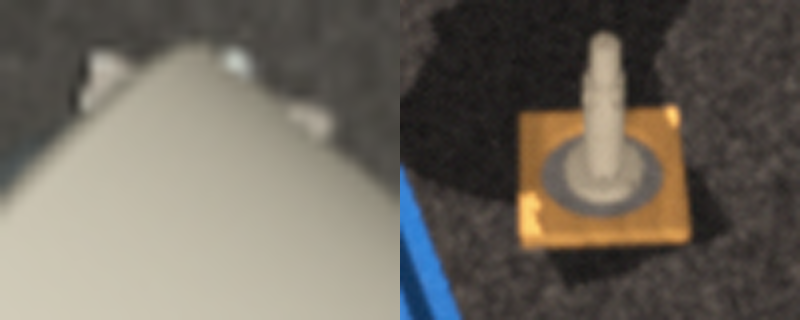

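Right half: the shaft stands centred in its pocket at (602,175). In the left half the arm hides the stack from the top camera. I'll go above the milled block using the earlier estimate.

Emit:
carry_out(
  increments=[
    [0, [-0.8, 3.0, 0], [0, 0, 0]],
    [0, [-1.6, 6.5, 0], [0, 0, 0]],
    [0, [-2.5, 10.0, 0], [0, 0, 0]],
    [0, [-3.5, 13.5, 0], [0, 0, 0]],
    [0, [-4.5, 17.0, 0], [0, 0, 0]],
    [0, [-5.3, 20.5, 0], [0, 0, 0]],
    [0, [-6.1, 23.5, 1.0], [0, 0, 0]],
    [0, [-6.8, 26.0, 2.0], [0, 0, 0]],
    [0, [-7.2, 27.6, 3.0], [0, 0, 0]],
    [0, [-7.2, 27.6, 4.5], [0, 0, 0]],
    [0, [-7.2, 27.6, 6.0], [0, 0, 0]],
    [0, [-7.2, 27.6, 6.0], [0, 0, 0]],
    [0, [-7.2, 27.6, 6.0], [0, 0, 0]],
  ],
)

```text
time_s: 10.48
tool_pos: [489.8, 6.3, 74.0]
tool_rot: [-0.002, -0.018, 1.0, 0.0]
wrist_force: [0.1, 0.4, 0.2]
grip_width: 0.996
gripper_force: 0.0
```

```bash
python3 -c "
from h import *
plan((493,4,48.5,92))
"
```

```text
t 10.5 p [489.8   6.3  74. ] th 92.0 w 0.996 f [0.1 0.4 0.2] j6 -1.72
(493, 4, 48.5, 92) [-0.32 -0.24  2.55] [ 0.    -0.003  0.   ]
```

Emit:
carry_out(
  increments=[
    [0, [-0.3, -0.2, 0.5], [0, 0, 0]],
    [0, [-0.3, -0.2, 1.3], [0, 0, 0]],
    [0, [-0.3, -0.2, 2.0], [0, 0, 0]],
    [0, [-0.3, -0.2, 2.4], [0, 0, 0]],
    [0, [-0.3, -0.2, 2.5], [0, 0, 0]],
    [0, [-0.3, -0.2, 2.5], [0, 0, 0]],
    [0, [-0.3, -0.2, 2.5], [0, 0, 0]],
  ],
)

```text
time_s: 11.07
tool_pos: [494.0, 4.3, 50.2]
tool_rot: [-0.0, -0.018, 1.0, -0.0]
wrist_force: [-0.5, -0.2, -0.7]
grip_width: 0.996
gripper_force: 0.0
```

```bash
python3 -c "
from h import *
plan((493,4,48.5,92))
s=ctrl.capture('side');cv2.imwrite('pics/z7.png',cv2.resize(s['image'][180:260,200:300],(750,600),interpolation=cv2.INTER_CUBIC)[:,:,::-1])
"
```

```text
t 11.1 p [494.    4.3  50.2] th 92.0 w 0.996 f [-0.5 -0.2 -0.7] j6 -1.72
(493, 4, 48.5, 92) [ 0.1  -0.02  0.17] [-0. -0.  0.]
```

View pics/z7.png

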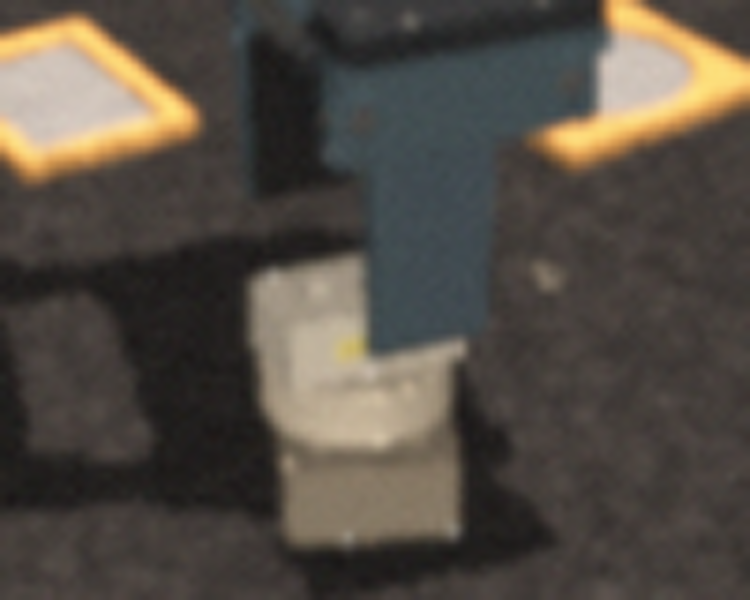

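The near finger is in front of the block with its tip at (430,345), and the block is centred between the fingers. I'll close and lower slightly.

Emit:
carry_out(
  increments=[
    [100, [0, 0, 0.1], [0, 0, 0]],
    [100, [0, 0, 0.15], [0, 0, 0]],
    [100, [0, 0, 0.15], [0, 0, 0]],
    [130, [0, 0, 0.15], [0, 0, 0]],
    [135, [0, 0, 0.15], [0, 0, 0]],
    [140, [0, 0, 0.15], [0, 0, 0]],
    [145, [0, 0, 0.15], [0, 0, 0]],
    [150, [0, 0, 0.15], [0, 0, 0]],
    [155, [0, 0, 0.15], [0, 0, 0]],
    [160, [0, 0, 0.15], [0, 0, 0]],
    [165, [0, 0, 0.15], [0, 0, 0]],
    [170, [0, 0, 0.15], [0, 0, 0]],
    [180, [0, 0, 0.15], [0, 0, 0]],
    [200, [0, 0, 0.15], [0, 0, 0]],
    [200, [0, 0, 0.15], [0, 0, 0]],
    [200, [0, 0, 0.15], [0, 0, 0]],
  ],
  grip_force=20,
)

```text
time_s: 12.45
tool_pos: [494.0, 4.3, 48.6]
tool_rot: [-0.0, -0.018, 1.0, 0.0]
wrist_force: [1.1, 0.9, 0.3]
grip_width: 0.212
gripper_force: 0.0
```

```bash
python3 -c "
from h import *
plan((493,4,90,92),(467.5,266.5,90,12),(467.5,266.5,30,12))
"
```

```text
t 12.4 p [494.    4.3  48.6] th 92.0 w 0.212 f [1.1 0.9 0.3] j6 -1.72
(493, 4, 90, 92) [ 0.1  -0.03 -4.14] [ 0. -0.  0.]
(467.5, 266.5, 90, 12) [ 1.73 26.3  -4.14] [-0.    -0.     1.397]
(467.5, 266.5, 30, 12) [ 1.73 26.3   1.86] [-0.    -0.     1.397]
```

The gripper has closed past 32 mm with no force, so I'll look.

```bash
python3 -c "
from h import *
s=ctrl.capture('side')['image'];a=cv2.resize(s[180:260,200:280],(400,400),interpolation=cv2.INTER_CUBIC)
c=ctrl.capture('top')['image'];b=cv2.resize(c[212:252,264:304],(400,400),interpolation=cv2.INTER_CUBIC)
cv2.imwrite('pics/z8.png',np.hstack([a,b])[:,:,::-1])
"
```

```text
(no output)
```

View pics/z8.png

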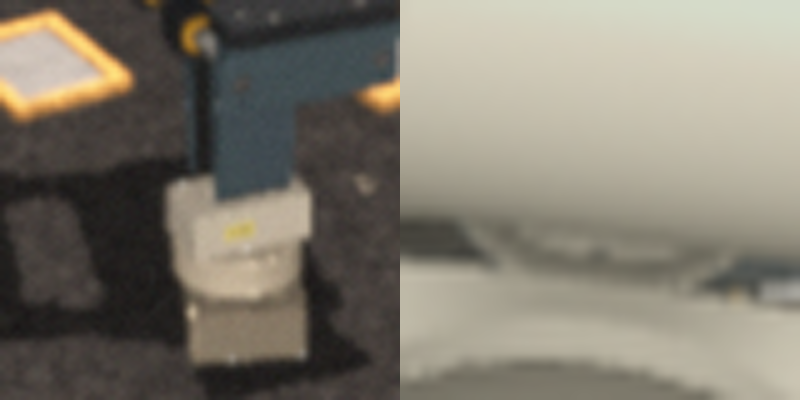

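The block is undisturbed and the finger tips closed just above its top, with the lower edge at about (250,195). The real tips are therefore higher than the nominal TCP, and I'll measure by how much.

```bash
python3 -c "
from h import *
s=ctrl.capture('side')
g=lambda q:(proj(s,q)-[200,180]+.4)*5
for z in(50,60,66,72): print(z,g([[482,-19,z],[506,-19,z]]).round())
"
```

```text
50 [[231. 246.]
 [283. 236.]]
60 [[231. 227.]
 [283. 216.]]
66 [[231. 215.]
 [283. 205.]]
72 [[231. 203.]
 [283. 193.]]
```

The tips sit about 20 mm behind the nominal TCP, so I'll reopen, go 17.5 mm lower and close again.

Emit:
carry_out(
  increments=[
    [0, [0, 0, 0], [0, 0, 0]],
    [0, [0, 0, 0], [0, 0, 0]],
    [0, [0, 0, 0], [0, 0, 0]],
    [0, [0, 0, 0], [0, 0, 0]],
    [0, [0, 0, 0], [0, 0, 0]],
    [0, [0, 0, 0.3], [0, 0, 0]],
    [0, [0, 0, 0.9], [0, 0, 0]],
    [0, [0, 0, 1.4], [0, 0, 0]],
    [0, [0, 0, 1.75], [0, 0, 0]],
    [0, [0, 0, 1.75], [0, 0, 0]],
    [100, [0, 0, 1.75], [0, 0, 0]],
    [100, [0, 0, 1.75], [0, 0, 0]],
    [100, [0, 0, 1.75], [0, 0, 0]],
    [120, [0, 0, 1.75], [0, 0, 0]],
    [125, [0, 0, 1.75], [0, 0, 0]],
    [130, [0, 0, 1.75], [0, 0, 0]],
    [135, [0, 0, 1.75], [0, 0, 0]],
    [140, [0, 0, 1.75], [0, 0, 0]],
    [145, [0, 0, 1.75], [0, 0, 0]],
    [150, [0, 0, 1.75], [0, 0, 0]],
  ],
  grip_force=20,
)

```text
time_s: 14.27
tool_pos: [494.0, 4.3, 31.1]
tool_rot: [-0.0, -0.018, 1.0, -0.0]
wrist_force: [0.1, 0.5, -0.5]
grip_width: 0.416
gripper_force: 0.0
```

Emit:
carry_out(
  increments=[
    [155, [0, 0, 0], [0, 0, 0]],
    [160, [0, 0, 0], [0, 0, 0]],
    [165, [0, 0, 0], [0, 0, 0]],
    [170, [0, 0, 0], [0, 0, 0]],
    [175, [0, 0, 0], [0, 0, 0]],
    [200, [0, 0, 0], [0, 0, 0]],
    [200, [0, 0, 0], [0, 0, 0]],
    [200, [0, 0, 0], [0, 0, 0]],
  ],
)

```text
time_s: 14.93
tool_pos: [494.0, 4.3, 31.1]
tool_rot: [0.0, -0.018, 1.0, -0.0]
wrist_force: [-1.2, -0.4, 0.4]
grip_width: 0.35
gripper_force: 20.0
```

```bash
python3 -c "
from h import *
plan((493,4,80,92),(467.5,266.5,80,12),(467.5,266.5,10,12))
"
```

```text
t 14.9 p [494.    4.3  31.1] th 92.0 w 0.35 f [-1.2 -0.4  0.4] j6 -1.72
(493, 4, 80, 92) [ 0.1  -0.02 -4.89] [-0.  0.  0.]
(467.5, 266.5, 80, 12) [ 1.73 26.3  -4.89] [-0.     0.     1.397]
(467.5, 266.5, 10, 12) [ 1.73 26.3   2.11] [-0.     0.     1.397]
```

Gripped at 31.9 mm with 20 N. I'll lift and carry it to the milled board, turning 80°.

Emit:
carry_out(
  increments=[
    [200, [0, 0, -0.7], [0, 0, 0]],
    [200, [0, 0, -2.0], [0, 0, 0]],
    [200, [0, 0, -3.8], [0, 0, 0]],
    [200, [0, 0.6, -5.0], [0, 0, 0.03]],
    [200, [0.1, 2.0, -5.0], [0, 0, 0.1]],
    [200, [0.2, 4.0, -5.0], [0, 0, 0.2]],
    [200, [0.4, 6.3, -5.0], [0, 0, 0.32]],
    [200, [0.5, 8.7, -5.0], [0, 0, 0.44]],
    [200, [0.7, 11.1, -5.0], [0, 0, 0.56]],
    [200, [0.9, 13.5, -5.0], [0, 0, 0.68]],
    [200, [1.0, 15.9, -5.0], [0, 0, 0.8]],
    [200, [1.2, 18.3, -5.0], [0, 0, 0.92]],
    [200, [1.4, 20.7, -5.0], [0, 0, 1.04]],
    [200, [1.5, 23.0, -5.0], [0, 0, 1.16]],
    [200, [1.6, 24.8, -4.5], [0, 0, 1.27]],
    [200, [1.7, 25.9, -3.5], [0, 0, 1.36]],
    [200, [1.7, 26.3, -2.0], [0, 0, 1.397]],
    [200, [1.7, 26.3, -0.5], [0, 0, 1.397]],
    [200, [1.7, 26.3, 0.6], [0, 0, 1.397]],
    [200, [1.7, 26.3, 1.0], [0, 0, 1.397]],
  ],
)

```text
time_s: 16.6
tool_pos: [466.9, 266.4, 20.1]
tool_rot: [-0.0, 0.629, 0.777, -0.001]
wrist_force: [0.0, 0.1, -1.0]
grip_width: 0.351
gripper_force: 20.0
```

```bash
python3 -c "
from h import *
plan((467.5,266.5,-8,12))
s=ctrl.capture('side')['image'];a=cv2.resize(s[150:230,160:260],(500,400),interpolation=cv2.INTER_CUBIC)
cv2.imwrite('pics/z9.png',a[:,:,::-1])
# stack from top: ring + setup now
c=ctrl.capture('top');cv2.imwrite('pics/top2.png',c['image'][:,:,::-1])
m=cv2.inRange(cv2.cvtColor(c['image'],cv2.COLOR_RGB2HSV)[:,:,2],115,255)
roi=np.zeros_like(m);roi[222:256,262:308]=m[222:256,262:308]
for r in rects(c,roi,25,30):print(r)
"
```

```text
t 16.6 p [466.9 266.4  20.1] th 12.0 w 0.351 f [ 0.   0.1 -1. ] j6 0.2
(467.5, 266.5, -8, 12) [-0.    0.06  2.81] [-0.002  0.    -0.   ]
(array([283., 238.]), array([495.2,   4.6]), array([77. , 60.4]), 75.6)
```

View pics/z9.png

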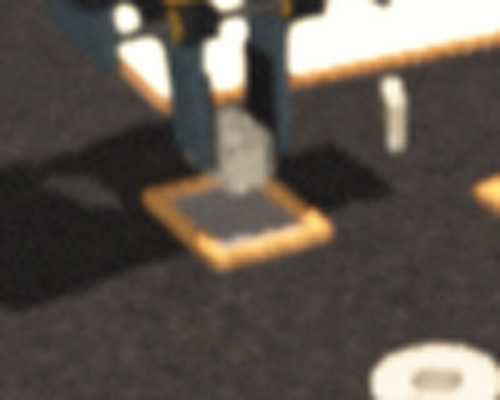

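The block is held aligned above the milled pocket, with its lower edge at (245,190), and the fingers end above its underside. I'll lower it.

Emit:
carry_out(
  increments=[
    [200, [0, 0, 0.5], [0, 0, 0]],
    [200, [0, 0, 1.2], [0, 0, 0]],
    [200, [0, 0, 1.8], [0, 0, 0]],
    [200, [0, 0, 2.3], [0, 0, 0]],
    [200, [0, 0, 2.5], [0, 0, 0]],
    [200, [0, 0, 2.7], [0, 0, 0]],
    [200, [0, 0, 2.75], [0, 0, 0]],
    [200, [0, 0, 2.75], [0, 0, 0]],
  ],
)

```text
time_s: 17.37
tool_pos: [467.8, 266.5, -6.4]
tool_rot: [-0.0, 0.629, 0.777, -0.0]
wrist_force: [0.4, -0.9, -2.0]
grip_width: 0.348
gripper_force: 20.0
```

Emit:
carry_out(
  increments=[
    [200, [0, 0, 0.1], [0, 0, 0]],
    [200, [0, 0, 0.2], [0, 0, 0]],
    [200, [0, 0, 0.25], [0, 0, 0]],
    [200, [0, 0, 0.28], [0, 0, 0]],
    [200, [0, 0, 0.28], [0, 0, 0]],
    [200, [0, 0, 0.28], [0, 0, 0]],
  ],
)

```text
time_s: 17.87
tool_pos: [467.8, 266.5, -9.2]
tool_rot: [0.0, 0.629, 0.777, 0.0]
wrist_force: [-0.5, 0.1, -2.1]
grip_width: 0.349
gripper_force: 20.0
```

Emit:
carry_out(
  increments=[
    [200, [0, 0, 0.03], [0, 0, 0]],
    [200, [0, 0, 0.06], [0, 0, 0]],
    [200, [0, 0, 0.08], [0, 0, 0]],
    [200, [0, 0, 0.08], [0, 0, 0]],
    [200, [0, 0, 0.08], [0, 0, 0]],
  ],
)

```text
time_s: 18.28
tool_pos: [467.8, 266.6, -9.3]
tool_rot: [0.0, 0.629, 0.777, 0.0]
wrist_force: [-2.8, -1.2, 14.7]
grip_width: 0.35
gripper_force: 20.0
```

Contact. Release and lift.

Emit:
carry_out(
  increments=[
    [164, [0, 0, -0.03], [0, 0, 0]],
    [160, [0, 0, -0.03], [0, 0, 0]],
    [150, [0, 0, -0.03], [0, 0, 0]],
    [130, [0, 0, -0.03], [0, 0, 0]],
    [100, [0, 0, -0.03], [0, 0, 0]],
    [80, [0, 0, -0.1], [0, 0, 0]],
    [80, [0, 0, -0.5], [0, 0, 0]],
    [60, [0, 0, -1.5], [0, 0, 0]],
    [0, [0, 0, -3.0], [0, 0, 0]],
    [0, [0, 0, -5.5], [0, 0, 0]],
    [0, [0, 0, -8.0], [0, 0, 0]],
    [0, [0, 0, -8.0], [0, 0, 0]],
    [0, [0, 0, -8.0], [0, 0, 0]],
  ],
)

```text
time_s: 19.37
tool_pos: [468.7, 267.0, 71.8]
tool_rot: [0.001, 0.629, 0.777, 0.001]
wrist_force: [0.4, 0.8, -0.6]
grip_width: 0.997
gripper_force: 0.0
```

```bash
python3 -c "
from h import *
s=ctrl.capture('side')['image'];c=ctrl.capture('top')
a=cv2.resize(s[160:220,170:250],(400,300),interpolation=cv2.INTER_CUBIC)
b=cv2.resize(c['image'][222:254,264:304],(375,300),interpolation=cv2.INTER_CUBIC)
cv2.imwrite('pics/za.png',np.hstack([a,b])[:,:,::-1])
m=cv2.inRange(cv2.cvtColor(c['image'],cv2.COLOR_RGB2HSV)[:,:,2],115,255)
roi=np.zeros_like(m);roi[222:256,262:308]=m[222:256,262:308]
for r in rects(c,roi,25,30):print(r)
g=c['image'][222:256,262:308].astype(int);print('bright',(g.min(2)>190).sum())
u=np.zeros_like(m);u[222:256,262:308]=(g.min(2)>185)*255
for k in cv2.findContours(u,cv2.RETR_EXTERNAL,cv2.CHAIN_APPROX_NONE)[0]:
    if cv2.contourArea(k)>100:
        w=cast(c,k[:,0],43)[:,:2].astype(np.float32);print('ring',cv2.minEnclosingCircle(w))
"
```

```text
(array([283., 238.]), array([495.2,   4.6]), array([77. , 60.4]), 75.6)
bright 186
ring ((492.235595703125, 7.388284683227539), 27.652299880981445)
```

View pics/za.png

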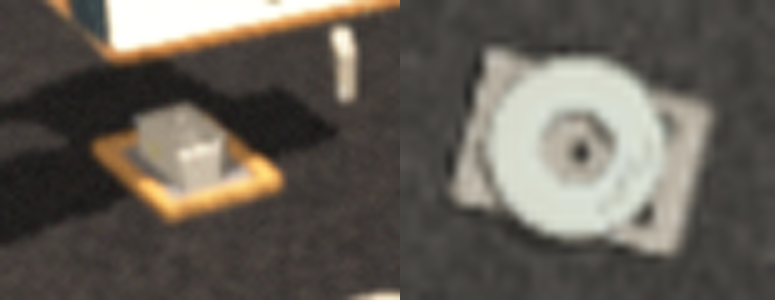

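Left: the milled block lies flat in its pocket at (180,150). Right: the ring is round and undisturbed, centred at (577,147) on the setup block. Next I'll go to the ring, closing along the setup block's width.

```bash
python3 -c "
from h import *
c=ctrl.capture('top');print(cast(c,(282.4,237.2),43))
plan((492.5,7.2,72,-14.4))"
```

```text
[[492.67905361   7.09113931  43.        ]]
t 19.5 p [467.3 266.3  69.5] th 12.0 w 0.998 f [ 0.4 -0.5 -0.4] j6 0.2
(492.5, 7.2, 72, -14.4) [-25.87  -2.91  -0.24] [-0.001  0.     0.46 ]
```

Emit:
carry_out(
  increments=[
    [0, [-2.5, -0.3, -0.2], [0, 0, 0.05]],
    [0, [-5.5, -0.6, -0.2], [0, 0, 0.1]],
    [0, [-8.5, -1.0, -0.2], [0, 0, 0.15]],
    [0, [-11.5, -1.3, -0.2], [0, 0, 0.2]],
    [0, [-14.5, -1.6, -0.2], [0, 0, 0.26]],
    [0, [-17.5, -2.0, -0.2], [0, 0, 0.32]],
    [0, [-20.5, -2.3, -0.2], [0, 0, 0.37]],
    [0, [-23.0, -2.6, -0.2], [0, 0, 0.42]],
    [0, [-25.0, -2.8, -0.2], [0, 0, 0.45]],
    [0, [-25.9, -2.9, -0.2], [0, 0, 0.46]],
    [0, [-25.9, -2.9, -0.2], [0, 0, 0.46]],
    [0, [-25.9, -2.9, -0.2], [0, 0, 0.46]],
    [0, [-25.9, -2.9, -0.2], [0, 0, 0.46]],
  ],
)

```text
time_s: 20.6
tool_pos: [492.7, 8.1, 71.7]
tool_rot: [-0.0, 0.79, 0.614, -0.0]
wrist_force: [-0.1, 1.2, -1.4]
grip_width: 0.995
gripper_force: 0.0
```

```bash
python3 -c "
from h import *
plan((492.5,7.2,10,-14.4))"
```

```text
t 20.6 p [492.7   8.1  71.7] th -14.3 w 0.995 f [-0.1  1.2 -1.4] j6 0.14
(492.5, 7.2, 10, -14.4) [-0.09  0.01  6.17] [-0.001 -0.     0.002]
```

Emit:
carry_out(
  increments=[
    [0, [0, 0, 1.0], [0, 0, 0]],
    [0, [0, 0, 2.2], [0, 0, 0]],
    [0, [0, 0, 3.5], [0, 0, 0]],
    [0, [0, 0, 4.7], [0, 0, 0]],
    [0, [0, 0, 5.6], [0, 0, 0]],
    [0, [0, 0, 6.1], [0, 0, 0]],
    [0, [0, 0, 6.15], [0, 0, 0]],
    [0, [0, 0, 6.15], [0, 0, 0]],
  ],
  grip_force=35,
)

```text
time_s: 21.27
tool_pos: [493.1, 7.5, 10.5]
tool_rot: [-0.0, 0.79, 0.613, -0.0]
wrist_force: [-0.2, -1.0, -0.7]
grip_width: 1.001
gripper_force: 0.0
```

Emit:
carry_out(
  increments=[
    [50, [0, 0, 0], [0, 0, 0]],
    [55, [0, 0, 0], [0, 0, 0]],
    [60, [0, 0, 0], [0, 0, 0]],
    [65, [0, 0, 0], [0, 0, 0]],
    [70, [0, 0, 0], [0, 0, 0]],
    [75, [0, 0, 0], [0, 0, 0]],
    [80, [0, 0, 0], [0, 0, 0]],
    [85, [0, 0, 0], [0, 0, 0]],
    [90, [0, 0, 0], [0, 0, 0]],
    [95, [0, 0, 0], [0, 0, 0]],
    [100, [0, 0, 0], [0, 0, 0]],
    [130, [0, 0, 0], [0, 0, 0]],
    [130, [0, 0, 0], [0, 0, 0]],
    [130, [0, 0, 0], [0, 0, 0]],
    [130, [0, 0, 0], [0, 0, 0]],
  ],
)

```text
time_s: 22.52
tool_pos: [493.2, 7.1, 10.5]
tool_rot: [0.0, 0.79, 0.613, 0.0]
wrist_force: [0.0, -0.6, -1.2]
grip_width: 0.619
gripper_force: 35.0
```

```bash
python3 -c "
from h import *
plan((492.5,7.2,70,-14.4),(656.5,214.3,70,-14.4),(656.5,214.3,-13,-14.4))"
```

```text
t 22.5 p [493.2   7.1  10.5] th -14.4 w 0.619 f [ 0.  -0.6 -1.2] j6 0.14
(492.5, 7.2, 70, -14.4) [-0.01 -0.07 -5.95] [ 0. -0.  0.]
(656.5, 214.3, 70, -14.4) [24.12 10.67 -5.95] [ 0. -0.  0.]
(656.5, 214.3, -13, -14.4) [24.12 10.67  2.35] [ 0. -0.  0.]
```

Emit:
carry_out(
  increments=[
    [130, [0, 0, -0.5], [0, 0, 0]],
    [130, [0, 0, -1.5], [0, 0, 0]],
    [130, [0, 0, -3.0], [0, 0, 0]],
    [130, [0, 0, -4.5], [0, 0, 0]],
    [130, [1.0, 0.4, -5.0], [0, 0, 0]],
    [130, [2.8, 1.2, -5.0], [0, 0, 0]],
    [130, [5.0, 2.2, -5.0], [0, 0, 0]],
    [130, [7.3, 3.2, -5.0], [0, 0, 0]],
    [130, [9.6, 4.2, -5.0], [0, 0, 0]],
    [130, [11.9, 5.3, -5.0], [0, 0, 0]],
    [130, [14.2, 6.3, -5.0], [0, 0, 0]],
    [130, [16.5, 7.3, -5.0], [0, 0, 0]],
    [130, [18.8, 8.3, -5.0], [0, 0, 0]],
    [130, [21.0, 9.3, -4.5], [0, 0, 0]],
    [130, [22.8, 10.1, -3.5], [0, 0, 0]],
    [130, [23.8, 10.5, -2.0], [0, 0, 0]],
    [130, [24.1, 10.7, -0.8], [0, 0, 0]],
    [130, [24.1, 10.7, -0.2], [0, 0, 0]],
    [130, [24.1, 10.7, 0], [0, 0, 0]],
    [130, [24.1, 10.7, 0], [0, 0, 0]],
  ],
)

```text
time_s: 24.18
tool_pos: [655.8, 213.3, 10.1]
tool_rot: [-0.0, 0.79, 0.613, -0.001]
wrist_force: [0.6, 0.6, -2.8]
grip_width: 0.62
gripper_force: 35.0
```

```bash
python3 -c "
from h import *
plan((656.5,214.3,-11.5,-14.4))
c=ctrl.capture('side');a=c['image'][140:230,230:330]
cv2.imwrite('pics/zb.png',cv2.resize(a,(600,540),interpolation=cv2.INTER_CUBIC)[:,:,::-1])
"
```

```text
t 24.2 p [655.8 213.3  10.1] th -14.4 w 0.62 f [ 0.6  0.6 -2.8] j6 0.48
(656.5, 214.3, -11.5, -14.4) [0.11 0.05 2.16] [-0.001  0.001 -0.   ]
```

Emit:
carry_out(
  increments=[
    [130, [0.1, 0, 0.5], [0, 0, 0]],
    [130, [0.1, 0, 1.0], [0, 0, 0]],
    [130, [0.1, 0, 1.4], [0, 0, 0]],
    [130, [0.1, 0, 1.7], [0, 0, 0]],
    [130, [0.1, 0, 1.9], [0, 0, 0]],
    [130, [0.1, 0, 1.95], [0, 0, 0]],
    [130, [0.1, 0, 1.95], [0, 0, 0]],
    [130, [0.1, 0, 1.95], [0, 0, 0]],
  ],
)

```text
time_s: 24.9
tool_pos: [657.0, 215.0, -8.9]
tool_rot: [0.0, 0.79, 0.613, 0.0]
wrist_force: [-0.7, -0.1, -2.7]
grip_width: 0.618
gripper_force: 35.0
```

Emit:
carry_out(
  increments=[
    [130, [0, 0, 0.1], [0, 0, 0]],
    [130, [0, 0, 0.17], [0, 0, 0]],
    [130, [0, 0, 0.22], [0, 0, 0]],
    [130, [0, 0, 0.26], [0, 0, 0]],
    [130, [0, 0, 0.28], [0, 0, 0]],
    [130, [0, 0, 0.28], [0, 0, 0]],
    [130, [0, 0, 0.28], [0, 0, 0]],
  ],
)

```text
time_s: 25.48
tool_pos: [657.0, 215.0, -11.8]
tool_rot: [0.0, 0.79, 0.613, 0.0]
wrist_force: [0.3, 0.5, -3.6]
grip_width: 0.621
gripper_force: 35.0
```

Emit:
carry_out(
  increments=[
    [130, [0, 0, 0.03], [0, 0, 0]],
    [130, [0, 0, 0.06], [0, 0, 0]],
    [130, [0, 0, 0.08], [0, 0, 0]],
    [130, [0, 0, 0.08], [0, 0, 0]],
    [130, [0, 0, 0.08], [0, 0, 0]],
  ],
)

```text
time_s: 25.9
tool_pos: [657.0, 215.0, -11.9]
tool_rot: [0.0, 0.79, 0.613, 0.0]
wrist_force: [-3.7, -1.3, 7.1]
grip_width: 0.621
gripper_force: 35.0
```

Contact. Release and lift, then measure the setup block and the ring.

Emit:
carry_out(
  increments=[
    [92, [0, 0, 0], [0, 0, 0]],
    [88, [0, 0, 0], [0, 0, 0]],
    [80, [0, 0, 0], [0, 0, 0]],
    [60, [0, 0, 0], [0, 0, 0]],
    [30, [0, 0, 0], [0, 0, 0]],
    [0, [0, 0, 0], [0, 0, 0]],
    [0, [0, 0, -0.2], [0, 0, 0]],
    [0, [0, 0, -1.0], [0, 0, 0]],
    [0, [0, 0, -2.5], [0, 0, 0]],
    [0, [0, 0, -5.0], [0, 0, 0]],
    [0, [0, 0, -8.0], [0, 0, 0]],
    [0, [0, 0, -8.0], [0, 0, 0]],
    [0, [0, 0, -8.0], [0, 0, 0]],
  ],
)

```text
time_s: 26.98
tool_pos: [658.3, 215.3, 70.0]
tool_rot: [0.001, 0.79, 0.613, 0.002]
wrist_force: [0.0, 0.2, -0.6]
grip_width: 0.998
gripper_force: 0.0
```

```bash
python3 -c "
from h import *
c=ctrl.capture('top');v=cv2.cvtColor(c['image'],cv2.COLOR_RGB2HSV)[:,:,2]
cv2.imwrite('pics/top3.png',c['image'][:,:,::-1])
roi=np.zeros_like(v);roi[215:262,255:315]=cv2.inRange(v,105,255)[215:262,255:315]
for r in rects(c,roi,25,30):print(r)
plan((493.5,4.7,70,-14.4))
"
```

```text
(array([283., 238.]), array([493.7,   5. ]), array([78.6, 52.9]), 76.4)
t 27.0 p [657.2 215.1  68.3] th -14.4 w 0.999 f [-0.7 -0.8 -0.6] j6 0.48
(493.5, 4.7, 70, -14.4) [-24.44 -10.63  -0.19] [ 0.001 -0.001  0.   ]
```

The setup block is at (493.7, 5.0) and measures 78.6x52.9, which matches its size. Returning to it.

Emit:
carry_out(
  increments=[
    [0, [-1.5, -0.6, 0], [0, 0, 0]],
    [0, [-4.0, -1.7, 0], [0, 0, 0]],
    [0, [-7.0, -3.0, 0], [0, 0, 0]],
    [0, [-10.0, -4.3, 0], [0, 0, 0]],
    [0, [-13.0, -5.6, 0], [0, 0, 0]],
    [0, [-16.0, -6.9, 0], [0, 0, 0]],
    [0, [-19.0, -8.2, 0], [0, 0, 0]],
    [0, [-22.0, -9.5, 0], [0, 0, 0]],
    [0, [-23.8, -10.3, 0], [0, 0, 0]],
    [0, [-24.4, -10.6, 0], [0, 0, 0]],
    [0, [-24.4, -10.6, 0], [0, 0, 0]],
    [0, [-24.4, -10.6, 0], [0, 0, 0]],
    [0, [-24.4, -10.6, 0], [0, 0, 0]],
  ],
)

```text
time_s: 28.12
tool_pos: [494.5, 5.7, 67.2]
tool_rot: [0.0, 0.79, 0.613, 0.0]
wrist_force: [0.4, -0.5, -0.2]
grip_width: 1.0
gripper_force: 0.0
```

```bash
python3 -c "
from h import *
plan((493.5,4.9,-13.5,-14.2))"
```

```text
t 28.1 p [494.5   5.7  67.2] th -14.3 w 1.0 f [ 0.4 -0.5 -0.2] j6 0.14
(493.5, 4.9, -13.5, -14.2) [-0.1  -0.08  8.07] [ 0.    -0.    -0.003]
```

Emit:
carry_out(
  increments=[
    [0, [-0.1, -0.1, 1.0], [0, 0, 0]],
    [0, [-0.1, -0.1, 2.5], [0, 0, 0]],
    [0, [-0.1, -0.1, 4.0], [0, 0, 0]],
    [0, [-0.1, -0.1, 5.5], [0, 0, 0]],
    [0, [-0.1, -0.1, 6.7], [0, 0, 0]],
    [0, [-0.1, -0.1, 7.5], [0, 0, 0]],
    [0, [-0.1, -0.1, 7.9], [0, 0, 0]],
    [0, [-0.1, -0.1, 8.05], [0, 0, 0]],
    [0, [-0.1, -0.1, 8.05], [0, 0, 0]],
  ],
  grip_force=50,
)

```text
time_s: 28.87
tool_pos: [492.7, 4.5, -13.1]
tool_rot: [0.0, 0.79, 0.613, 0.0]
wrist_force: [0.3, 0.2, 0.6]
grip_width: 1.002
gripper_force: 0.0
```

Emit:
carry_out(
  increments=[
    [60, [0, 0, 0], [0, 0, 0]],
    [70, [0, 0, 0], [0, 0, 0]],
    [75, [0, 0, 0], [0, 0, 0]],
    [80, [0, 0, 0], [0, 0, 0]],
    [85, [0, 0, 0], [0, 0, 0]],
    [90, [0, 0, 0], [0, 0, 0]],
    [95, [0, 0, 0], [0, 0, 0]],
    [100, [0, 0, 0], [0, 0, 0]],
    [105, [0, 0, 0], [0, 0, 0]],
    [110, [0, 0, 0], [0, 0, 0]],
    [115, [0, 0, 0], [0, 0, 0]],
    [120, [0, 0, 0], [0, 0, 0]],
    [150, [0, 0, 0], [0, 0, 0]],
    [150, [0, 0, 0], [0, 0, 0]],
    [150, [0, 0, 0], [0, 0, 0]],
    [150, [0, 0, 0], [0, 0, 0]],
  ],
)

```text
time_s: 30.2
tool_pos: [492.6, 4.2, -13.0]
tool_rot: [0.0, 0.79, 0.613, 0.0]
wrist_force: [2.4, -0.6, 0.2]
grip_width: 0.553
gripper_force: 50.0
```

```bash
python3 -c "
from h import *
plan((493.5,4.9,30,-14.2),(625.5,-180,30,-9),(625.5,-180,-10.5,-9))"
```

```text
t 30.2 p [492.6   4.2 -13. ] th -14.4 w 0.553 f [ 2.4 -0.6  0.2] j6 0.14
(493.5, 4.9, 30, -14.2) [ 0.09  0.07 -4.3 ] [ 0.    -0.    -0.003]
(625.5, -180, 30, -9) [-14.55  17.45  -4.3 ] [ 0.    -0.    -0.094]
(625.5, -180, -10.5, -9) [-14.55  17.45  -0.25] [ 0.    -0.    -0.094]
```

Emit:
carry_out(
  increments=[
    [150, [0, 0, -0.4], [0, 0, 0]],
    [150, [0, 0, -1.2], [0, 0, 0]],
    [150, [0, 0, -2.4], [0, 0, 0]],
    [150, [0, 0, -3.6], [0, 0, 0]],
    [150, [-0.6, 0.7, -4.3], [0, 0, 0]],
    [150, [-1.7, 2.0, -4.3], [0, 0, -0.01]],
    [150, [-3.0, 3.6, -4.3], [0, 0, -0.02]],
    [150, [-4.4, 5.3, -4.3], [0, 0, -0.03]],
    [150, [-5.8, 7.0, -4.3], [0, 0, -0.04]],
    [150, [-7.2, 8.7, -4.3], [0, 0, -0.05]],
    [150, [-8.6, 10.4, -4.3], [0, 0, -0.06]],
    [150, [-10.0, 12.1, -4.3], [0, 0, -0.07]],
    [150, [-11.4, 13.8, -4.3], [0, 0, -0.08]],
    [150, [-12.8, 15.4, -4.3], [0, 0, -0.09]],
    [150, [-13.8, 16.6, -4.0], [0, 0, -0.094]],
    [150, [-14.4, 17.3, -3.3], [0, 0, -0.094]],
    [150, [-14.5, 17.4, -2.7], [0, 0, -0.094]],
    [150, [-14.5, 17.4, -2.3], [0, 0, -0.094]],
    [150, [-14.5, 17.4, -2.3], [0, 0, -0.094]],
    [150, [-14.5, 17.4, -2.3], [0, 0, -0.094]],
  ],
)

```text
time_s: 31.87
tool_pos: [623.9, -178.3, 9.5]
tool_rot: [-0.001, 0.76, 0.65, -0.0]
wrist_force: [0.0, -0.6, -5.2]
grip_width: 0.553
gripper_force: 50.0
```

```bash
python3 -c "
from h import *
plan((625.5,-180,-9,-9),(625.5,-180,-10.5,-9))"
```

```text
t 31.9 p [ 623.9 -178.3    9.5] th -9.0 w 0.553 f [ 0.  -0.6 -5.2] j6 -0.21
(625.5, -180, -9, -9) [-0.14  0.19  1.85] [-0.002 -0.     0.001]
(625.5, -180, -10.5, -9) [-0.14  0.19  2.  ] [-0.002 -0.     0.001]
```

Emit:
carry_out(
  increments=[
    [150, [-0.05, 0.05, 0.4], [0, 0, 0]],
    [150, [-0.05, 0.05, 0.9], [0, 0, 0]],
    [150, [-0.05, 0.05, 1.3], [0, 0, 0]],
    [150, [-0.05, 0.05, 1.55], [0, 0, 0]],
    [150, [-0.05, 0.05, 1.7], [0, 0, 0]],
    [150, [-0.05, 0.05, 1.75], [0, 0, 0]],
    [150, [-0.05, 0.05, 1.75], [0, 0, 0]],
    [150, [-0.05, 0.05, 1.75], [0, 0, 0]],
  ],
)

```text
time_s: 32.53
tool_pos: [625.4, -180.0, -7.5]
tool_rot: [0.0, 0.76, 0.649, 0.0]
wrist_force: [-0.1, 0.6, -4.6]
grip_width: 0.554
gripper_force: 50.0
```

Emit:
carry_out(
  increments=[
    [150, [0, 0, 0.1], [0, 0, 0]],
    [150, [0, 0, 0.17], [0, 0, 0]],
    [150, [0, 0, 0.21], [0, 0, 0]],
    [150, [0, 0, 0.24], [0, 0, 0]],
    [150, [0, 0, 0.27], [0, 0, 0]],
    [150, [0, 0, 0.27], [0, 0, 0]],
    [150, [0, 0, 0.27], [0, 0, 0]],
  ],
)

```text
time_s: 33.12
tool_pos: [625.3, -180.0, -10.0]
tool_rot: [0.0, 0.76, 0.649, 0.0]
wrist_force: [-2.6, -0.3, 2.4]
grip_width: 0.554
gripper_force: 50.0
```

Contact at 2.4 N, and the height is right. Release, lift and move clear.

Emit:
carry_out(
  increments=[
    [110, [0, 0, 0], [0, 0, 0]],
    [105, [0, 0, 0], [0, 0, 0]],
    [95, [0, 0, 0], [0, 0, 0]],
    [70, [0, 0, 0], [0, 0, 0]],
    [40, [0, 0, 0], [0, 0, 0]],
    [0, [0, 0, 0], [0, 0, 0]],
    [0, [0, 0, -0.2], [0, 0, 0]],
    [0, [0, 0, -1.0], [0, 0, 0]],
    [0, [0, 0, -2.5], [0, 0, 0]],
    [0, [0, 0, -5.0], [0, 0, 0]],
    [0, [0, 0, -9.0], [0, 0, 0]],
    [0, [0, 0, -13.0], [0, 0, 0]],
    [0, [0, 0, -16.0], [0, 0, 0]],
    [0, [0, 0, -16.0], [0, 0, 0]],
    [0, [0, 0, -16.0], [0, 0, 0]],
  ],
)

```text
time_s: 34.37
tool_pos: [626.4, -180.4, 152.5]
tool_rot: [0.002, 0.76, 0.649, 0.001]
wrist_force: [-0.5, 0.3, -1.7]
grip_width: 1.001
gripper_force: 0.0
```

```bash
python3 -c "
from h import *
plan((550,0,150,-9))
s=ctrl.capture('side')['image']
A=[(150,210,235,315),(250,310,300,380),(165,225,170,250),(300,360,225,305)]
t=[cv2.resize(s[a:b,c:d],(400,300),interpolation=cv2.INTER_CUBIC) for a,b,c,d in A]
cv2.imwrite('pics/zf.png',np.vstack([np.hstack(t[:2]),np.hstack(t[2:])])[:,:,::-1])
"
```

```text
t 34.4 p [ 626.4 -180.4  152.5] th -9.0 w 1.001 f [-0.5  0.3 -1.7] j6 -0.21
(550, 0, 150, -9) [ 16.63 -10.37   0.19] [0.004 0.001 0.   ]
```

View pics/zf.png

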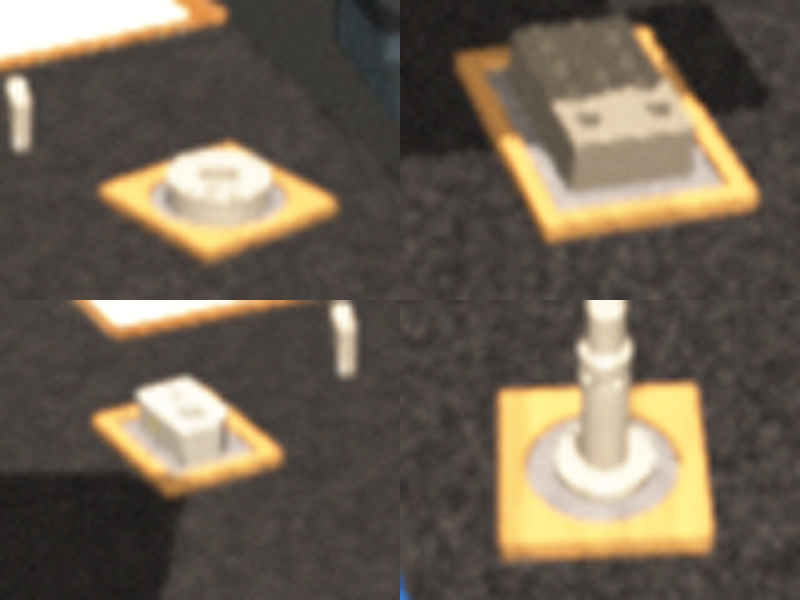

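All four pieces sit flat inside their pockets with felt showing around them: ring (218,188), setup block (610,110), milled block (183,425), shaft (605,465). The gripper is clear of everything.

```bash
python3 -c "
from bench import ctrl
print(ctrl.close_job())"
```

```text
the job is handed in; nothing more can be done
None
```

The job is handed in at about 34 s: the final side view showed all four pieces sitting flat in their own pockets, released and upright, and I made no contact with the V-block or gauge block; the judge returned no result.

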